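# Top up the dark-storage crate of gel jars

## Task

Take the lid off the wooden jar crate and lay it on the desk mat. Every cell of the crate shows a metal disc level with the top, which is either the lid of a jar already stored there or a sprung plate over an empty cell, so feel for the empty cells by pressing; put each gel jar that stands on the desk upright into an empty cell of its own, fully home, and then lay the lid back flat on the crate with its edges flush all round. Leave the other things on the desk where they are.

Things in the scene. Friction and masses are not known exactly. Their poses are not given: they have to be found in the camera images.
- crate: Fixed open plywood crate, 138 (x) x 204 (y) x 100 mm high, walls and dividers 6 mm, 2 x 3 square cells 60 mm clear, 66 mm apart. Origin: centre of its underside. Exactly three cells, differing from start to start, are empty. A filled cell holds a jar that cannot be pressed down or taken out; an empty one has a sprung round metal plate that looks the same from above.
- crate_top (a point): Centre of the crate's upper rim, 100 mm above the desk; axes as the crate's. A jar set upright on a sprung plate and let go sinks by its own weight in about a second until its lid is 3 mm below the wall tops and its underside 21 mm above the desk: that is fully home.
- cell1 (a point): Centre of a crate cell, at the height of the wall tops, 3 mm above its disc. In an empty cell the disc (54 mm across) gives way straight down under 1 to 2 N, up to 76 mm, and springs back slowly when let go; in a filled cell it is hard.
- cell2 (a point): Centre of a crate cell, at the height of the wall tops, 3 mm above its disc. In an empty cell the disc (54 mm across) gives way straight down under 1 to 2 N, up to 76 mm, and springs back slowly when let go; in a filled cell it is hard.
- cell3 (a point): Centre of a crate cell, at the height of the wall tops, 3 mm above its disc. In an empty cell the disc (54 mm across) gives way straight down under 1 to 2 N, up to 76 mm, and springs back slowly when let go; in a filled cell it is hard.
- cell4 (a point): Centre of a crate cell, at the height of the wall tops, 3 mm above its disc. In an empty cell the disc (54 mm across) gives way straight down under 1 to 2 N, up to 76 mm, and springs back slowly when let go; in a filled cell it is hard.
- cell5 (a point): Centre of a crate cell, at the height of the wall tops, 3 mm above its disc. In an empty cell the disc (54 mm across) gives way straight down under 1 to 2 N, up to 76 mm, and springs back slowly when let go; in a filled cell it is hard.
- cell6 (a point): Centre of a crate cell, at the height of the wall tops, 3 mm above its disc. In an empty cell the disc (54 mm across) gives way straight down under 1 to 2 N, up to 76 mm, and springs back slowly when let go; in a filled cell it is hard.
- lid: Loose flat white lid, 138 (x) x 204 (y) x 8 mm thick, the same outline as the crate, 0.32 kg, with a wooden grip bar standing on its middle: 14 mm thick (x), 100 mm long (y), its top 44 mm above the lid's underside. Origin: centre of the underside. It has no locating lip: it lies flat on the wall tops. At the start it lies on the crate.
- mat: Flat dark grey desk mat, fixed, 240 (x) x 175 (y) x 3 mm. Origin: centre of its underside. The lid fits on it with the lid's long side (y) along the mat's long side (x).
- jar1: Gel jar, upright white cylinder 54 mm diameter, 76 mm tall with a flat metal lid of the same diameter, foot edge chamfered 3 to 4 mm, weighted base, about 0.3 kg; 2 or 3 such jars stand on the desk. Origin: centre of its underside, z up.
- jar2: Gel jar, upright white cylinder 54 mm diameter, 76 mm tall with a flat metal lid of the same diameter, foot edge chamfered 3 to 4 mm, weighted base, about 0.3 kg; 2 or 3 such jars stand on the desk. Origin: centre of its underside, z up.
- jar3: Gel jar, upright white cylinder 54 mm diameter, 76 mm tall with a flat metal lid of the same diameter, foot edge chamfered 3 to 4 mm, weighted base, about 0.3 kg; 2 or 3 such jars stand on the desk. Origin: centre of its underside, z up.
- pump: Bystander: white bottle, 64 mm diameter, 150 mm tall. Origin: centre of underside.
- buffer: Bystander: nail buffer block, 30 x 95 x 28 mm. Origin: centre of underside.
- tin: Bystander: low metal tin, 66 mm diameter, 32 mm tall (much lower and wider than a gel jar). Origin: centre of underside.
- polish1: Bystander: small amber bottle, 30 mm diameter, 70 mm tall. Origin: centre of underside.
- polish2: Bystander: small clear bottle, 30 mm diameter, 70 mm tall. Origin: centre of underside.
- dish: Bystander: white bowl, 80 mm across, 35 mm tall. Origin: centre of underside.
Not all that is in view belongs to the job. Leave any orange or red look-alike of the jar1 alone.

How it is judged:
By the outcome, as a careful person would: the job done as asked, in the order asked, and still so for the second after the job is handed in, with the robot touching nothing.
Of jar1, jar2, jar3 only 2 to 3 are there at a start; the rules pass over those that are not, and their reading is None.
At some moment in a run one of jar1, jar2, jar3, lid may be knocked a few centimetres aside while the robot is not near it.
It also fails if it takes over 210 s, if anything falls off the work surface, if the arm or the gripper's body presses on something with over 40 N, if the wrist force passes 120 N, or if a joint passes its speed limit or range.

## Robot

A 6-joint arm with a two-finger parallel gripper is mounted at the origin on the work surface. World frame = base frame: x ahead of the robot, y to its left, z up, the work surface at z = 0. Lengths are in mm, angles in rad, forces in N, time in s.
With the tool pointing down it reaches from about 425 to 925 mm from the base axis. Payload 12.5 kg.
Tool frame: the origin (TCP) lies between the finger pads; the fingertips stand 22 mm ahead of it and the grasp point (between the pads) lies 3 mm ahead of it; x points along the fingers, y is the direction in which the jaws open and shut, and the axes are right-handed (so a half turn about x gives the same grasp; the last joint's range is limited). The gripper opens to 85 mm and grips with 20 to 120 N. Pads are 22 mm wide; open, the fingers measure 114 mm over their backs; the gripper's body (76 mm by 85 mm) begins 54 mm behind the grasp point. The pads swing forward as they close: fully open they stand 13 mm farther back than shut.
Start: joints at [-1.233, 0.491, 1.559, -0, 1.092, -0.106], TCP at [268.382, -564.458, 253.327] pointing down, gripper open.
Joint ranges: [-3.1, 3.1], [-0.84, 2.19], [0.05, 2.79], [-1.13, 4.28], [0.06, 2.93], [-2.69, 2.69]. Speed limits (rad/s): [2.22, 2.22, 2.79, 3.14, 3.14, 3.14].

## Interface

Orientations are given as a rotation vector (axis times angle).
In Python, from bench import manip gives the robot as it stands.
- The arm moves only by the tool send_rows, never from a script. Its argument "commands" is text: rows parted by semicolons, each of 5 numbers parted by spaces: the shift along the tool's x, y, z in mm, then the turn about the tool's x in degrees, then the closure, from 0 (fully open) to 1 (shut). A call has 1 to 12 rows; each row is the pose to reach, as a shift and turn from the pose measured when the call began, along the tool's axes at that moment; what a row does not reach only later rows make up. A row lasts 1/10 s, in which the tool goes at most 50 mm and 8.59 degrees, less where a joint would pass 70% of its speed; a pose out of reach is approached as far as the arm can. A call with a gripper value outside its range is refused whole. The fingers move at their own pace and stop on an object; "force" is the grip in N (left out, the last holds). Time passes only in rows, so rows that repeat a pose let the fingers close. It gives the time, the measured TCP pose, the force and the opening at its end, in the units of the state.
- manip.observe(): the state, without advancing time (a new reading comes with each control period).
- manip.grab_frame(name): name is "side" or "top"; returns (picture, depth): 420x560x3 uint8, blue, green, red; 420x560 float32, mm along the optical axis (not along the pixel's ray), 0 where there is no reading.
- manip.camera_model(name): a dict with "fx", "fy", "cx", "cy" (pixels), "cam_to_world" (4x4, takes a point from camera to world coordinates). Camera axes: x right, y up, looking along -z (the intrinsics and any distortion apply to the point x, -y, -z); pixel columns grow to the right and rows downward; lengths in mm; the calibration is good to about 2 mm. A picture is of the moment at which its call begins. camera_model takes no time and is no camera call.
- manip.close_job(): hands the job in, once; it reports no verdict.
The state is a dict: "time_s": time; "q": joint angles; "qd": joint speeds; "effort": joint torques, N m; "eef_pos": TCP position; "eef_rot": TCP orientation; "force": force on the tool from outside, world axes, zero at the start; "ft_torque": the same for the moment, N m; "opening": finger opening in mm.
Only numpy, scipy, OpenCV 4.12 (cv2) and the standard library are available. Lean on these libraries where they do the work, as an engineer would, in place of code of your own. Each camera call takes 0.05 s, during which the arm holds its last target.

## Working session

There is one attempt and no reset: what is moved stays moved. The work goes in short steps, Python scripts to look and compute and a tool call to move; the robot and the scene stay as the last step left them, time stands still between calls to the robot, and variables do not carry over. Pictures are saved under pics/ and viewed, and the job is handed in when it is done.

Besides the shell and the picture viewer there is one more tool, called after ">>>" as name(argument=value, ...) on one line, values as JSON. send_rows: Moves the arm, as the interface text tells. Its arguments: {"type":"object","properties":{"commands":{"type":"string"},"force":{"type":"number"}},"required":["commands"]}

```bash
ls; mkdir -p pics
python3 - <<'E'
from bench import manip
import cv2,numpy as np
print(manip.observe())
for n in("top","side"):
    p,d=manip.grab_frame(n); cv2.imwrite(f"pics/{n}0.png",p); np.save(f"{n}0.npy",d); print(n,manip.camera_model(n))
E
```

```text
pics
{'time_s': 0.0, 'q': array([-1.23259066e+00,  4.91584370e-01,  1.55945292e+00,  6.94309302e-06,
        1.09169611e+00, -1.05580425e-01]), 'qd': array([ 0.00063003,  0.00083002, -0.0012916 ,  0.00171504,  0.00052287,
       -0.00121647]), 'effort': array([ 2.67331197e-03, -6.18449950e+01, -2.61596882e+01, -3.25222959e-05,
        3.92802394e-03,  4.37008816e-05]), 'eef_pos': array([ 268.31722618, -564.25221614,  252.71111561]), 'eef_rot': array([ 1.9758014 ,  0.44693033, -1.97605716]), 'force': array([0.14468923, 0.49592393, 0.37377012]), 'ft_torque': array([-0.01357584, -0.04549289,  0.04298989]), 'opening': 85.48861237948303}
top {'fx': 394.055455319301, 'fy': 394.055455319301, 'cx': 279.328831919398, 'cy': 204.1172006269583, 'cam_to_world': array([[-1.34178511e-02,  9.92889887e-01, -1.18277780e-01,
         4.17948663e+02],
       [-9.99821934e-01, -1.17527824e-02,  1.47639140e-02,
         5.56699461e+01],
       [ 1.32688479e-02,  1.18454819e-01,  9.92870784e-01,
         1.12075166e+03],
       [ 0.00000000e+00,  0.00000000e+00,  0.00000000e+00,
         1.00000000e+00]])}
side {'fx': 525.8208679322955, 'fy': 525.8208679322955, 'cx': 274.70131034442653, 'cy': 209.1861541925488, 'cam_to_world': array([[-9.38276474e-01,  2.02963965e-01, -2.80076575e-01,
         1.85475077e+02],
       [-3.45380080e-01, -5.05981243e-01,  7.90376861e-01,
         1.02031823e+03],
       [ 1.87045276e-02,  8.38324884e-01,  5.44850007e-01,
         7.76671309e+02],
       [ 0.00000000e+00,  0.00000000e+00,  0.00000000e+00,
         1.00000000e+00]])}
```

View pics/top0.png

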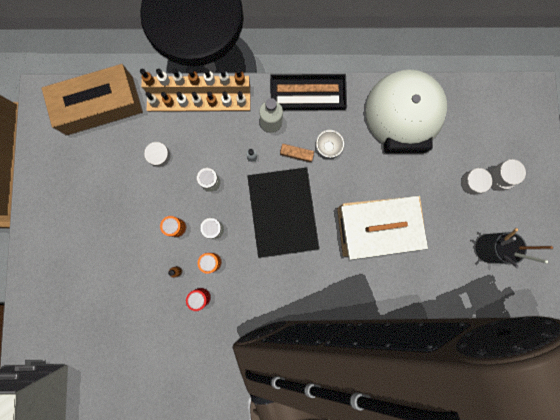

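View pics/side0.png

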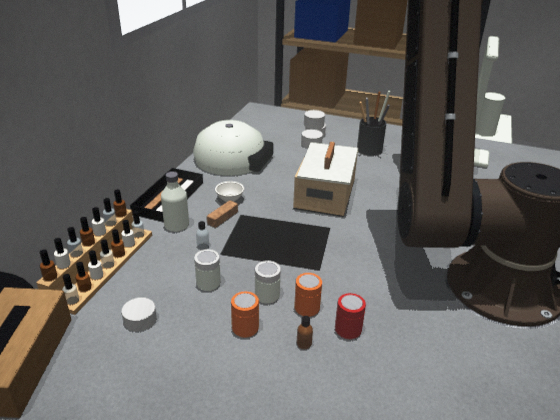

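```bash
cat > h.py <<'E'
from bench import manip
import cv2,numpy as np
def cloud(n,d):
    m=manip.camera_model(n);T=np.array(m["cam_to_world"])
    v,u=np.mgrid[0:d.shape[0],0:d.shape[1]]
    x=(u-m["cx"])/m["fx"]*d; y=(v-m["cy"])/m["fy"]*d
    P=np.stack([x,-y,-d],-1)@T[:3,:3].T+T[:3,3]; P[d<=0]=np.nan
    return P
def grab(n,name):
    p,d=manip.grab_frame(n); cv2.imwrite(f"pics/{name}.png",p); np.save(f"{name}.npy",d); return p,cloud(n,d)
def crop(p,x0,x1,y0,y1,s,name): cv2.imwrite(f"pics/{name}.png",cv2.resize(p[y0:y1,x0:x1],None,fx=s,fy=s,interpolation=cv2.INTER_CUBIC))
E
python3 - <<'E'
from h import *
np.set_printoptions(precision=1,suppress=True)
P=cloud("top",np.load("top0.npy"))
for n,u,v in[("jarA",207,178),("jarB",210,228),("r1",478,180),("r2",511,173),("tin",156,153),("or",172,226),("or2",208,262),("red",197,299),("mat",283,212),("crate",360,215),("bar",387,226),("desk",330,270)]:
    print(n,P[v-1:v+2,u-1:u+2].reshape(-1,3).mean(0))
# top discs centroid
for n,u,v,z in[("jarA",207,178,76),("jarB",210,228,76),("r1",478,180,0),("r2",511,173,0)]:
    W=P[v-25:v+25,u-25:u+25].reshape(-1,3); zt=P[v,u,2]; s=W[abs(W[:,2]-zt)<6]; print(n,len(s),zt,s.min(0),s.max(0),(s.min(0)+s.max(0))/2,s.mean(0))
p=cv2.imread("pics/top0.png");crop(p,320,450,170,280,6,"c0");crop(p,230,330,150,270,5,"c1");
p=cv2.imread("pics/side0.png");crop(p,270,400,90,220,5,"c2")
E
```

```text
jarA [614.9 233.   78.2]
jarB [480.9 224.2  76.8]
r1 [ 608.4 -518.6   38.8]
r2 [ 619.5 -588.7   79. ]
tin [696.3 384.2  33.4]
or [487.5 324.5  76.3]
or2 [392.  228.7  77.3]
red [297.7 256.4  77.2]
mat [528.3  28.9   3.9]
crate [ 507.7 -167.7  108.3]
bar [ 476.3 -226.3  143.4]
desk [ 363.1 -101.1   -0.2]
jarA 307 77.25497781465674 [590.5 209.1  71.5] [642.9 260.7  82.6] [616.7 234.9  77. ] [615.5 234.4  76.6]
jarB 320 75.22799703576106 [454.5 198.   70.4] [507.7 248.2  81. ] [481.1 223.1  75.7] [480.8 223.6  76.5]
r1 508 40.94492072190246 [ 573.8 -584.9   35. ] [ 655.2 -487.    46.8] [ 614.5 -535.9   40.9] [ 607.  -525.6   39.7]
r2 531 79.71547900667315 [ 588.8 -627.8   73.8] [ 656.3 -557.8   85.3] [ 622.5 -592.8   79.5] [ 622.1 -592.1   79.3]
```

View pics/c0.png

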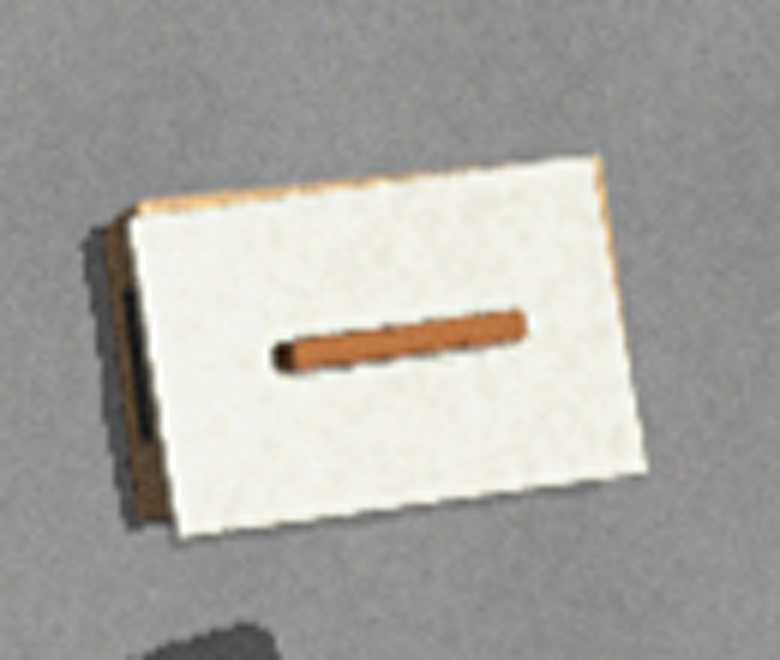

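View pics/c2.png

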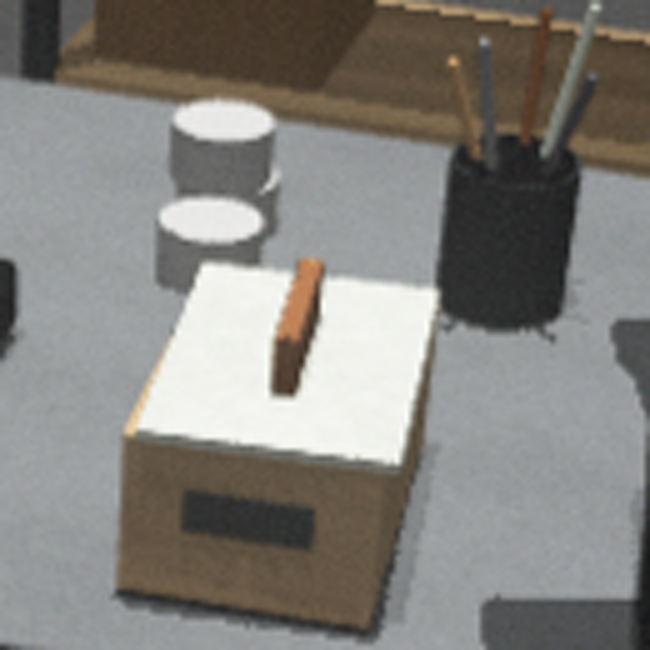

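```bash
cat >> h.py <<'E'
from scipy.spatial.transform import Rotation as R
np.set_printoptions(precision=2,suppress=True)
def state():
    s=manip.observe(); M=R.from_rotvec(s["eef_rot"]).as_matrix()
    print("t",round(s["time_s"],2),"tcp",s["eef_pos"],"F",s["force"],"T",s["ft_torque"],"open",round(s["opening"],1),"jawyaw",round(np.degrees(np.arctan2(M[1,1],M[0,1])),2),"toolx",M[:,0],"q6",round(s["q"][5],2))
    return s,M
def go(x,y,z,yaw=None):
    s,M=state(); d=M.T@(np.array([x,y,z])-s["eef_pos"]); t=0
    if yaw is not None:
        cur=np.degrees(np.arctan2(M[1,1],M[0,1])); t=-((yaw-cur+90)%180-90)  # turn about tool x (down)
    print("shift",d.round(1),"turn",round(t,2),"q6 after~ +/-",np.radians(t))
E
python3 - <<'E'
from h import *
P=cloud("top",np.load("top0.npy"))
def rect(Q):
    r=cv2.minAreaRect(Q[:,:2].astype(np.float32)); return np.array(r[0]),r[1],r[2],np.median(Q[:,2]),len(Q)
W=P[165:275,325:445].reshape(-1,3)
img=cv2.imread("pics/top0.png")[165:275,325:445].reshape(-1,3).astype(int)
bar=W[(img[:,2]-img[:,0]>60)&(W[:,2]>125)]
print("bar",rect(bar))
lid=W[(W[:,2]>100)&(img.min(1)>150)]; print("lid",rect(lid))
W=P[155:270,235:330].reshape(-1,3);img=cv2.imread("pics/top0.png")[155:270,235:330].reshape(-1,3)
m=W[(img.max(1)<50)&(abs(W[:,2])<12)]; print("mat",rect(m))
a,b,c=rect(bar)[:3]
go(a[0],a[1],200,None)
E
```

```text
bar (array([ 475.83, -227.77]), (12.289321899414062, 98.7471923828125), 7.018800735473633, np.float64(143.51205077830298), 193)
lid (array([ 477.3 , -230.35]), (142.56546020507812, 208.20423889160156), 6.493290424346924, np.float64(107.95692304409272), 3951)
mat (array([545.1 ,   5.48]), (260.9083251953125, 224.49014282226562), 6.9890289306640625, np.float64(3.221848908859556), 4911)
t 0.1 tcp [ 268.32 -564.26  252.76] F [-0.23 -0.51 -0.16] T [-0.06 -0.01 -0.05] open 85.3 jawyaw -64.57 toolx [-0.  0. -1.] q6 -0.11
shift [  53.  -214.7 -331.9] turn 0 q6 after~ +/- 0.0
```

Run:
```python
from h import *
go(475.8,-227.8,230,7)
```

```text
t 0.1 tcp [ 268.32 -564.26  252.76] F [-0.23 -0.51 -0.16] T [-0.06 -0.01 -0.05] open 85.3 jawyaw -64.57 toolx [-0.  0. -1.] q6 -0.11
shift [  23.  -214.8 -331.8] turn -71.57 q6 after~ +/- -1.2491623743420472
```

>>> send_rows(commands="23 -215 -332 -71.5 0;23 -215 -332 -71.5 0;23 -215 -332 -71.5 0;23 -215 -332 -71.5 0;23 -215 -332 -71.5 0;23 -215 -332 -71.5 0;23 -215 -332 -71.5 0;23 -215 -332 -71.5 0;23 -215 -332 -71.5 0;23 -215 -332 -71.5 0;23 -215 -332 -71.5 0;23 -215 -332 -71.5 0")

```text
time_s: 1.3
eef_pos: [475.4, -228.3, 230.0]
eef_rot: [1.122, 1.264, -1.121]
force: [-0.0, 0.1, -0.3]
opening: 85.2
```

Run:
```python
from h import *
go(475.8,-227.8,137,7)
p,P=grab("top","top1"); grab("side","side1")
img=p.astype(int)
# mat
m=((img.max(2)<45)&(abs(P[...,2])<12)).astype(np.uint8)
m[:155]=0;m[270:]=0;m[:,:235]=0;m[:,330:]=0
m=cv2.morphologyEx(m,cv2.MORPH_OPEN,np.ones((3,3)))
n,l,st,_=cv2.connectedComponentsWithStats(m);k=1+np.argmax(st[1:,4]);print(st[k])
print("mat",cv2.minAreaRect(P[l==k][:,:2].astype(np.float32)))
```

```text
t 1.3 tcp [ 475.43 -228.3   229.99] F [-0.02  0.05 -0.28] T [ 0.04  0.06 -0.06] open 85.2 jawyaw 6.77 toolx [-0.  0. -1.] q6 -0.69
shift [93.   0.5 -0.4] turn -0.23 q6 after~ +/- -0.004000755532203903
[ 249  169   69   88 3264]
mat ((529.9356079101562, 30.19670867919922), (233.22329711914062, 169.64227294921875), 7.1056904792785645)
```

View pics/top1.png

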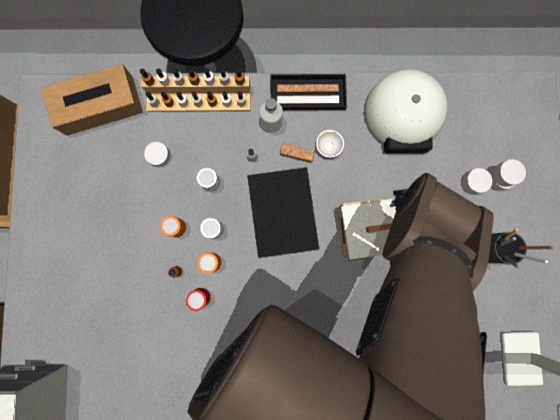

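View pics/side1.png

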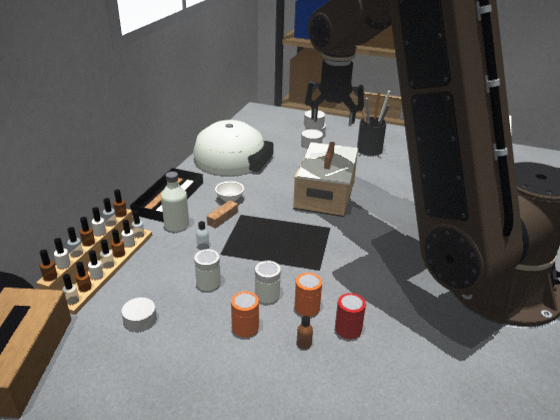

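>>> send_rows(commands="60 0.5 -0.5 0 0.3;80 0.5 -0.5 0 0.4;93 0.5 -0.5 0 0.4;93 0.5 -0.5 0 0.4;93 0.5 -0.5 0 1;93 0.5 -0.5 0 1;93 0.5 -0.5 0 1;93 0.5 -0.5 0 1;93 0.5 -0.5 0 1;93 0.5 -0.5 0 1;93 0.5 -0.5 0 1;93 0.5 -0.5 0 1", force=60)

```text
time_s: 2.6
eef_pos: [476.3, -228.1, 138.3]
eef_rot: [1.122, 1.261, -1.121]
force: [-0.8, -0.3, 6.5]
opening: 13.1
```

Run:
```python
from h import *
go(475.8,-227.8,210,7)
```

```text
t 2.6 tcp [ 476.26 -228.09  138.27] F [-0.83 -0.27  6.45] T [-0.15  0.28  0.01] open 13.1 jawyaw 6.79 toolx [ 0. -0. -1.] q6 -0.69
shift [-71.7  -0.3  -0.3] turn -0.21 q6 after~ +/- -0.003629927902059869
```

>>> send_rows(commands="-5 0 0 0 1;-15 0 0 0 1;-30 0 0 0 1;-50 0 0 0 1;-70 0 0 0 1;-70 0 0 0 1;-70 0 0 0 1")

```text
time_s: 3.3
eef_pos: [476.0, -227.9, 208.4]
eef_rot: [1.122, 1.261, -1.12]
force: [0.4, 0.3, -4.3]
opening: 12.7
```

Run:
```python
from h import *
p,P=grab("side","side2"); crop(p,270,400,60,220,5,"c3")
go(530,30,210,-83)
```

```text
t 3.35 tcp [ 475.79 -227.8   207.75] F [ 0.04 -0.05 -4.58] T [ 0.02 -0.01  0.01] open 13.1 jawyaw 6.79 toolx [ 0. -0. -1.] q6 -0.69
shift [  -2.2   84.3 -249.6] turn 89.79 q6 after~ +/- 1.5672167507182766
```

View pics/c3.png

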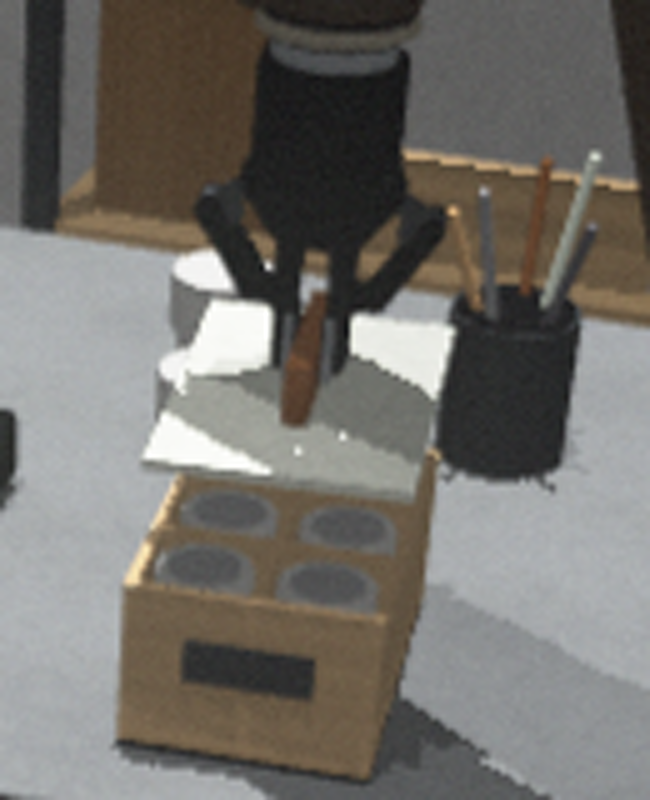

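>>> send_rows(commands="-2 8 -25 9 1;-2 20 -60 20 1;-2 34 -100 32 1;-2 48 -140 45 1;-2 60 -180 57 1;-2 72 -215 69 1;-2 80 -238 80 1;-2 84 -250 88 1;-2 84 -250 90 1;-2 84 -250 90 1;-2 84 -250 90 1;-2 84 -250 90 1")

```text
time_s: 4.55
eef_pos: [529.2, 30.5, 208.7]
eef_rot: [2.16, 0.127, -2.162]
force: [0.3, -0.2, -3.6]
opening: 12.9
```

Run:
```python
from h import *
p,P=grab("side","side3"); p2,P2=grab("top","top3")
cv2.imwrite("pics/c4.png",np.hstack([p[60:400,150:520],p2[60:400,150:520]]))
go(530,30,45,-83)
```

```text
t 4.65 tcp [529.36  30.39 209.02] F [-0.12 -0.51 -4.6 ] T [-0.03 -0.05  0.04] open 12.9 jawyaw -83.02 toolx [-0.  0. -1.] q6 1.38
shift [164.    0.5  -0.7] turn -0.02 q6 after~ +/- -0.0003438761354324383
```

View pics/c4.png

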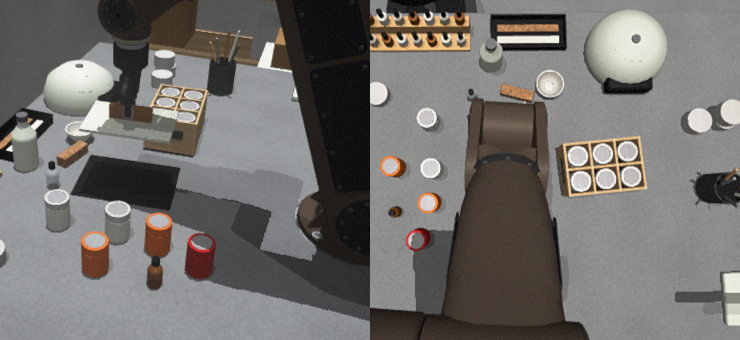

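>>> send_rows(commands="40 0.5 -0.7 0 1;80 0.5 -0.7 0 1;120 0.5 -0.7 0 1;145 0.5 -0.7 0 1;158 0.5 -0.7 0 1;163 0.5 -0.7 0 1;166.5 0.5 -0.7 0 1;167 0.5 -0.7 0 1;167 0.5 -0.7 0 1;167 0.5 -0.7 0 1")

```text
time_s: 5.65
eef_pos: [530.4, 30.0, 42.9]
eef_rot: [2.159, 0.132, -2.157]
force: [-0.3, -0.8, -4.2]
opening: 13.1
```

Run:
```python
from h import *
state()
P=cloud("top",np.load("top3.npy")); p=cv2.imread("pics/top3.png")
crop(p,375,440,185,265,8,"c5") if 0 else crop(p,335,440,185,265,7,"c5")
W=P[185:265,335:440]; m=(W[...,2]>93)
r=cv2.minAreaRect(W[m][:,:2].astype(np.float32)); print(r, np.median(W[m][:,2]))
img=p[185:265,335:440].astype(int)
```

```text
t 5.65 tcp [530.39  29.96  42.86] F [-0.31 -0.82 -4.25] T [-0.04 -0.01  0.04] open 13.1 jawyaw -83.01 toolx [ 0. -0. -1.] q6 1.38
((479.125732421875, -232.91671752929688), (137.82618713378906, 206.215576171875), 4.870488166809082) 97.95575248475336
```

View pics/c5.png

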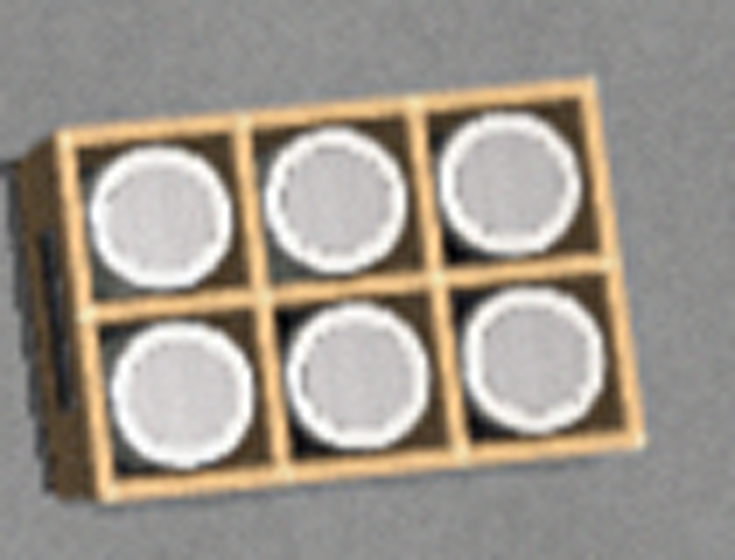

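>>> send_rows(commands="1 0 0 0 1;2 0 0 0 1;2 0 0 0 1;2 0 0 0 0.7;2 0 0 0 0.4;2 0 0 0 0.4;2 0 0 0 0.4;-20 0 0 0 0.4;-60 0 0 0 0;-110 0 0 0 0;-150 0 0 0 0;-160 0 0 0 0")

```text
time_s: 6.85
eef_pos: [531.3, 30.0, 207.0]
eef_rot: [2.166, 0.131, -2.15]
force: [0.2, -0.9, -0.1]
opening: 85.8
```

```bash
cat >> h.py <<'E'
def ray(n,u,v,z):
    m=manip.camera_model(n);T=np.array(m["cam_to_world"])
    d=T[:3,:3]@np.array([(u-m["cx"])/m["fx"],-(v-m["cy"])/m["fy"],-1.0]); o=T[:3,3]
    return o+d*(z-o[2])/d[2]
E
python3 - <<'E'
from h import *
f=lambda x,y:((x+.5)/7-.5+335,(y+.5)/7-.5+185)
C=np.array([ray("top",*f(*c),100)[:2] for c in[(57,133),(594,78),(643,445),(105,500)]]); print(C,C.mean(0))
for a,b in((0,1),(3,2),(0,3),(1,2)):
    e=C[a]-C[b]; print(np.linalg.norm(e),np.degrees(np.arctan2(e[1],e[0])))
for c in[(265,295),(437,275)]: print(ray("top",*f(*c),100))
p,P=grab("side","side4"); crop(p,150,380,130,280,3.4,"c6")
state()
for n,u,v in[("A",207,178),("B",210,228)]: print(ray("top",u,v,76))
E
```

```text
[[ 539.02 -125.29]
 [ 557.43 -328.02]
 [ 420.33 -338.58]
 [ 402.89 -138.56]] [ 479.92 -232.61]
203.56501169550592 95.18741992621358
200.78267726926444 94.98364571420585
136.77742618995612 5.56844201708172
137.50126142222723 4.4065015342024205
[ 477.53 -200.72  100.  ]
[ 484.16 -265.21  100.  ]
t 6.9 tcp [531.18  29.96 206.41] F [0.47 0.17 1.07] T [ 0.04 -0.06 -0.03] open 85.6 jawyaw -83.01 toolx [ 0.01 -0.   -1.  ] q6 1.38
[615.32 233.39  76.  ]
[480.97 224.36  76.  ]
```

View pics/c6.png

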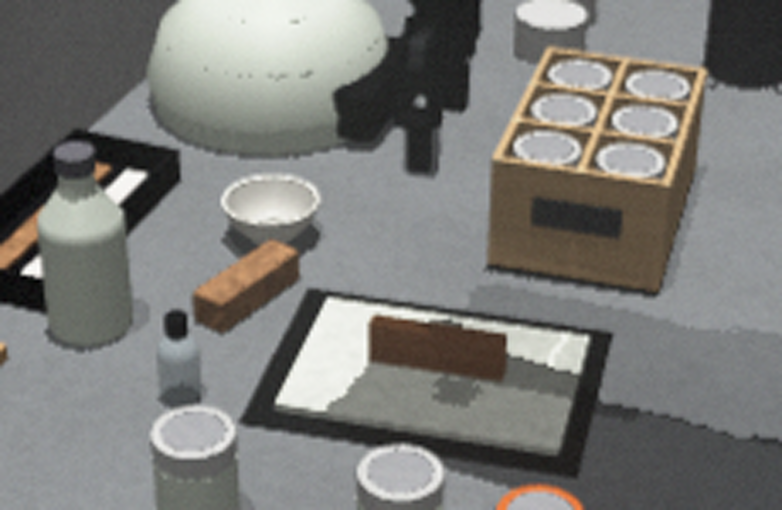

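```bash
cat >> h.py <<'E'
CC=np.array([480,-232.7]);CY=5.2
def cell(i,j):
    a=np.radians(CY);return CC+np.array([[np.cos(a),-np.sin(a)],[np.sin(a),np.cos(a)]])@np.array([33*i,66*j])
E
python3 - <<'E'
from h import *
f=lambda x,y:((x+.5)/3.4-.5+150,(y+.5)/3.4-.5+130)
C=np.array([ray("side",*f(*c),100)[:2] for c in[(548,47),(706,68),(668,185),(492,160)]]); print(C,C.mean(0))
for a,b in((0,1),(3,2),(0,3),(1,2)):
    e=C[a]-C[b]; print(np.linalg.norm(e),np.degrees(np.arctan2(e[1],e[0])))
for i in(1,-1):
  for j in(1,0,-1): print(i,j,cell(i,j))
c=cell(1,1); go(c[0],c[1],150,-84.8)
E
```

```text
[[ 557.1  -332.64]
 [ 421.15 -345.05]
 [ 404.19 -140.32]
 [ 539.43 -126.61]] [ 480.47 -236.16]
136.51855988322706 5.214870700219697
135.92839941629558 5.789277231422371
206.7904434378328 -85.09670616379515
205.43190096996622 -85.26527397522842
1 1 [ 506.88 -163.98]
1 0 [ 512.86 -229.71]
1 -1 [ 518.85 -295.44]
-1 1 [ 441.15 -169.96]
-1 0 [ 447.14 -235.69]
-1 -1 [ 453.12 -301.42]
t 6.9 tcp [531.18  29.96 206.41] F [0.47 0.17 1.07] T [ 0.04 -0.06 -0.03] open 85.6 jawyaw -83.01 toolx [ 0.01 -0.   -1.  ] q6 1.38
shift [ 56.3 189.5  48.1] turn 1.79 q6 after~ +/- 0.03129638711799243
```

>>> send_rows(commands="0 50 13 1.8 1;0 100 25 1.8 1;0 145 37 1.8 1;10 180 46 1.8 1;30 189 48 1.8 1;50 189.5 48 1.8 1;56 189.5 48 1.8 1;66 189.5 48 1.8 1;71 189.5 48 1.8 1;71 189.5 48 1.8 1;71 189.5 48 1.8 1;71 189.5 48 1.8 1")

```text
time_s: 8.1
eef_pos: [507.4, -163.9, 135.9]
eef_rot: [2.182, 0.098, -2.166]
force: [0.1, 0.5, 0.2]
opening: -0.3
```

Run:
```python
from h import *
state()
p,P=grab("side","side5"); crop(p,270,400,90,220,5,"c7")
```

```text
t 8.1 tcp [ 507.35 -163.91  135.88] F [0.15 0.47 0.19] T [-0.05  0.03  0.01] open -0.3 jawyaw -84.78 toolx [ 0.01 -0.   -1.  ] q6 1.04
```

View pics/c7.png

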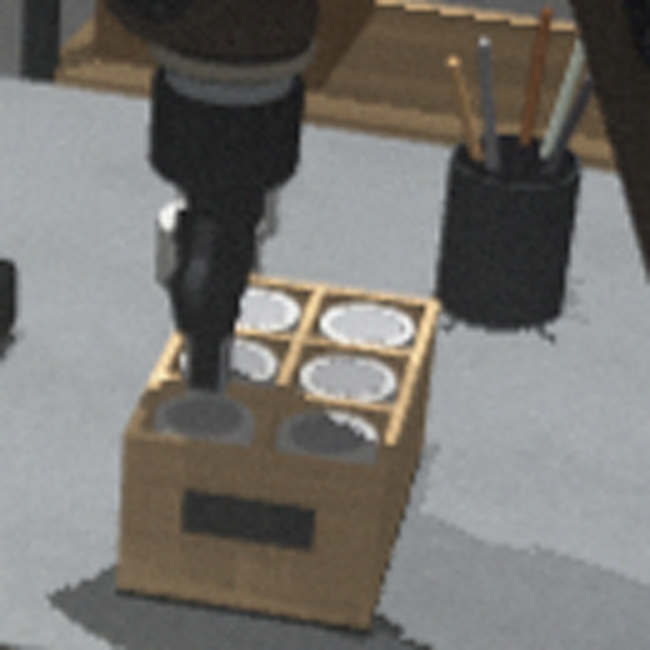

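Fingers are above cell (+,+). Lowering in steps.

>>> send_rows(commands="4 0 0 0 1;8 0 0 0 1;11 0 0 0 1;11 0 0 0 1")

```text
time_s: 8.55
eef_pos: [507.2, -163.9, 124.3]
eef_rot: [2.182, 0.098, -2.167]
force: [-0.3, -0.4, 0.1]
opening: 0.0
```

>>> send_rows(commands="2 0 0 0 1;4 0 0 0 1;4 0 0 0 1")

```text
time_s: 8.85
eef_pos: [507.2, -163.9, 120.0]
eef_rot: [2.182, 0.098, -2.168]
force: [-0.2, -0.4, -0.3]
opening: 0.3
```

>>> send_rows(commands="2 0 0 0 1;4 0 0 0 1;4 0 0 0 1")

```text
time_s: 9.15
eef_pos: [507.3, -163.9, 118.9]
eef_rot: [2.183, 0.097, -2.165]
force: [-9.8, 3.2, 38.9]
opening: 0.1
```

>>> send_rows(commands="-8 0 0 0 1;-8 0 0 0 1")

```text
time_s: 9.35
eef_pos: [507.7, -164.1, 128.0]
eef_rot: [2.185, 0.096, -2.162]
force: [0.6, -0.0, 0.1]
opening: 0.1
```

Run:
```python
from h import *
c=cell(1,0); go(c[0],c[1],117,-84.8)
```

```text
t 9.35 tcp [ 507.73 -164.14  128.03] F [ 0.6  -0.04  0.07] T [-0.01  0.    0.04] open 0.1 jawyaw -84.78 toolx [ 0.01 -0.   -1.  ] q6 1.04
shift [11.2 65.7  1. ] turn 0.02 q6 after~ +/- 0.0003860499720234625
```

>>> send_rows(commands="0 35 1 0 1;0 65.7 1 0 1;0 65.7 1 0 1;7 65.7 1 0 1;9 65.7 1 0 1;11 65.7 1 0 1;11 65.7 1 0 1")

```text
time_s: 10.05
eef_pos: [512.5, -229.3, 119.0]
eef_rot: [2.183, 0.096, -2.16]
force: [-11.5, -2.7, 28.8]
opening: 0.1
```

>>> send_rows(commands="-9 0 0 0 1;-9 35 0 0 1;-9 65.7 0 0 1;-9 65.7 0 0 1;-3 65.7 0 0 1;0 65.7 0 0 1;2 65.7 0 0 1;2 65.7 0 0 1")

```text
time_s: 10.85
eef_pos: [518.5, -293.8, 116.8]
eef_rot: [2.182, 0.098, -2.161]
force: [-1.0, 0.2, 0.3]
opening: 0.0
```

>>> send_rows(commands="2 0 0 0 1;5 0 0 0 1;5 0 0 0 1")

```text
time_s: 11.15
eef_pos: [518.5, -293.6, 111.5]
eef_rot: [2.182, 0.098, -2.161]
force: [0.2, 0.5, 0.8]
opening: -0.1
```

Run:
```python
from h import *
c=cell(-1,-1); go(c[0],c[1],118,-84.8)
```

```text
t 11.15 tcp [ 518.51 -293.57  111.53] F [0.22 0.45 0.76] T [ 0.05 -0.03  0.02] open -0.1 jawyaw -84.64 toolx [ 0.01 -0.   -1.  ] q6 0.85
shift [-7.1  1.7 65.8] turn 0.16 q6 after~ +/- 0.0028072599216594388
```

>>> send_rows(commands="-9 0 0 0 1;-16 1 0 0 1;-16 1.7 35 0 1;-16 1.7 66 0 1;-16 1.7 66 0 1;-9 1.7 66 0 1;-7 1.7 66 0 1;-5.5 1.7 66 0 1;-5.5 1.7 66 0 1")

```text
time_s: 12.05
eef_pos: [453.5, -301.3, 116.0]
eef_rot: [2.182, 0.099, -2.161]
force: [0.4, 0.3, 0.5]
opening: -0.3
```

>>> send_rows(commands="3 0 0 0 1;6 0 0 0 1;6 0 0 0 1;6 -8 0 0 1;6 -12 0 0 1;6 -12 0 0 1")

```text
time_s: 12.65
eef_pos: [452.3, -288.6, 110.1]
eef_rot: [2.182, 0.1, -2.161]
force: [-0.2, 0.2, 0.4]
opening: -0.4
```

Confirmed empty too. Now feel for the cell's walls sideways to pin the crate's position in the robot frame.

>>> send_rows(commands="0 -2 0 0 1;0 -4 0 0 1;0 -4 0 0 1")

```text
time_s: 12.95
eef_pos: [452.2, -285.9, 110.4]
eef_rot: [2.181, 0.097, -2.158]
force: [-2.0, -10.1, -2.1]
opening: 0.1
```

>>> send_rows(commands="0 -2 0 0 1;0 -4 0 0 1;0 -4 0 0 1")

```text
time_s: 13.25
eef_pos: [452.8, -285.1, 111.0]
eef_rot: [2.182, 0.091, -2.151]
force: [-3.7, -22.5, -2.8]
opening: -0.1
```

>>> send_rows(commands="0 10 0 0 1;0 22 0 0 1;0 28 0 0 1;0 30 0 0 1;0 30 0 0 1")

```text
time_s: 13.75
eef_pos: [455.6, -315.0, 111.2]
eef_rot: [2.182, 0.091, -2.152]
force: [-0.7, -0.1, 0.9]
opening: -0.3
```

>>> send_rows(commands="0 1 0 0 1;0 2 0 0 1;0 2 0 0 1")

```text
time_s: 14.05
eef_pos: [455.8, -316.9, 111.3]
eef_rot: [2.182, 0.091, -2.152]
force: [-0.3, -0.6, 0.3]
opening: -0.2
```

>>> send_rows(commands="0 1 0 0 1;0 2.5 0 0 1;0 2.5 0 0 1")

```text
time_s: 14.35
eef_pos: [456.1, -319.4, 111.3]
eef_rot: [2.182, 0.091, -2.152]
force: [0.6, 0.4, 1.4]
opening: 0.2
```

>>> send_rows(commands="0 1 0 0 1;0 2 0 0 1;0 2 0 0 1")

```text
time_s: 14.65
eef_pos: [456.0, -320.1, 111.1]
eef_rot: [2.182, 0.094, -2.154]
force: [2.4, 10.8, 2.7]
opening: 0.2
```

Run:
```python
from h import *
go(453.2,-303,111,-84.8)
go(453.2+16,-303+1.5,111,-84.8)
```

```text
t 14.65 tcp [ 456.04 -320.09  111.14] F [ 2.35 10.76  2.72] T [ 1.61 -0.3   0.07] open 0.2 jawyaw -84.53 toolx [ 0.01 -0.01 -1.  ] q6 0.74
shift [ -0.  -17.3   1.2] turn 0.27 q6 after~ +/- 0.004652024091978449
t 14.65 tcp [ 456.04 -320.09  111.14] F [ 2.35 10.76  2.72] T [ 1.61 -0.3   0.07] open 0.2 jawyaw -84.53 toolx [ 0.01 -0.01 -1.  ] q6 0.74
shift [  0.2 -17.3 -14.9] turn 0.27 q6 after~ +/- 0.004652024091978449
```

>>> send_rows(commands="0 -17.3 0 0.3 1;0 -17.3 -10 0.3 1;0 -17.3 -15 0.3 1;0 -17.3 -18 0.3 1;0 -17.3 -18 0.3 1")

```text
time_s: 15.15
eef_pos: [472.4, -301.2, 111.2]
eef_rot: [2.184, 0.089, -2.157]
force: [-2.0, -0.1, 2.5]
opening: -0.1
```

>>> send_rows(commands="0 0 -1 0 1;0 0 -2 0 1;0 0 -2 0 1")

```text
time_s: 15.45
eef_pos: [472.7, -301.1, 111.2]
eef_rot: [2.181, 0.09, -2.162]
force: [-14.3, -2.8, 8.0]
opening: -0.3
```

>>> send_rows(commands="0 0 12 0 1;0 0 25 0 1;0 0 34 0 1;0 0 37 0 1;0 0 38 0 1;0 0 38 0 1")

```text
time_s: 16.05
eef_pos: [434.9, -304.6, 110.9]
eef_rot: [2.181, 0.09, -2.162]
force: [-0.3, 0.0, 0.8]
opening: 0.1
```

>>> send_rows(commands="0 0 1 0 1;0 0 2 0 1;0 0 2 0 1")

```text
time_s: 16.35
eef_pos: [434.5, -304.8, 111.0]
eef_rot: [2.183, 0.089, -2.158]
force: [11.5, 5.1, -2.9]
opening: -0.1
```

>>> send_rows(commands="0 0 -18 0 1;-30 0 -18 0 1;-80 0 -18 0 0;-90 0 -18 0 0;-90 0 -18 0 0")

```text
time_s: 16.85
eef_pos: [451.9, -302.6, 202.8]
eef_rot: [2.185, 0.086, -2.154]
force: [-1.2, 0.3, -0.4]
opening: 43.2
```

```bash
sed -i 's/^CC=.*/CC=np.array([480.4,-234.3]);CY=5.2/' h.py
python3 - <<'E'
from h import *
p,P=grab("top","top6"); crop(p,120,340,120,330,2.8,"c8")
W=P[150:250,180:235]; 
for n,u,v in[("jarA",207,178),("jarB",210,228)]:
    W=P[v-25:v+25,u-25:u+25].reshape(-1,3); s=W[abs(W[:,2]-76)<6]; print(n,len(s),(s.min(0)+s.max(0))/2)
go(481,223.5,200,-84.8)
E
```

```text
jarA 313 [616.91 235.02  76.14]
jarB 323 [481.29 223.27  75.81]
t 16.9 tcp [ 451.38 -302.3   201.25] F [ 0.73 -0.85  0.39] T [-0.01  0.   -0.01] open 51.1 jawyaw -84.8 toolx [ 0.01 -0.01 -1.  ] q6 0.77
shift [  -3.1 -520.9  -77.2] turn -0.0 q6 after~ +/- -8.621143970007754e-05
```

View pics/top6.png

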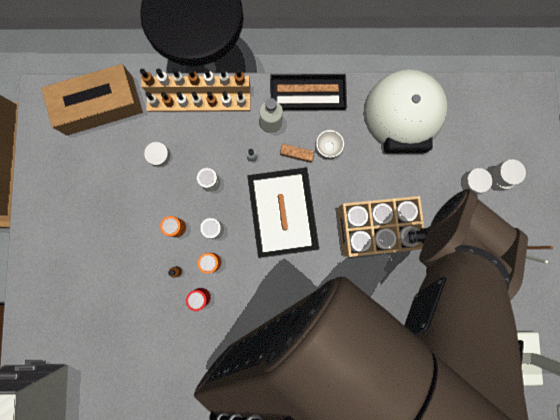

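>>> send_rows(commands="-2 -30 -4 0 0;-3 -75 -11 0 0;-3 -125 -18 0 0;-3 -175 -26 0 0;-3 -225 -33 0 0;-3 -275 -41 0 0;-3 -325 -48 0 0;-3 -375 -55 0 0;-3 -425 -63 0 0;-3 -475 -70 0 0;-3 -510 -76 0 0;-3 -521 -77 0 0")

```text
time_s: 18.1
eef_pos: [480.2, 226.7, 198.0]
eef_rot: [2.179, 0.091, -2.158]
force: [0.2, -0.9, -0.7]
opening: 85.4
```

Run:
```python
from h import *
go(481,223.4,62,-84.8)
```

```text
t 18.1 tcp [480.17 226.71 198.  ] F [ 0.23 -0.89 -0.73] T [ 0.   -0.04  0.05] open 85.4 jawyaw -84.62 toolx [ 0.01 -0.01 -1.  ] q6 1.81
shift [136.    2.    0.8] turn 0.18 q6 after~ +/- 0.0031741080350855197
```

>>> send_rows(commands="30 2 0.8 0 0;75 2 0.8 0 0;110 2 0.8 0 0;130 2 0.8 0 0;136 2 0.8 0 0;136 2 0.8 0 0.2;136 2 0.8 0 0.4;136 2 0.8 0 1;136 2 0.8 0 1;136 2 0.8 0 1;136 2 0.8 0 1;136 2 0.8 0 1", force=40)

```text
time_s: 19.3
eef_pos: [481.3, 223.3, 63.0]
eef_rot: [2.181, 0.092, -2.156]
force: [-0.9, -3.2, 8.2]
opening: 53.2
```

Run:
```python
from h import *
state()
```

```text
t 19.3 tcp [481.35 223.31  63.02] F [-0.91 -3.23  8.16] T [-0.61  0.09  0.05] open 53.2 jawyaw -84.61 toolx [ 0.01 -0.01 -1.  ] q6 1.81
```

>>> send_rows(commands="-10 0 0 0 1;-40 0 0 0 1;-85 0 0 0 1;-125 0 0 0 1;-142 0 0 0 1;-142 0 0 0 1;-142 0 0 0 1")

```text
time_s: 20.0
eef_pos: [479.2, 224.5, 204.8]
eef_rot: [2.181, 0.092, -2.156]
force: [0.2, 0.9, -3.9]
opening: 52.8
```

Run:
```python
from h import *
c=cell(-1,-1);print(c)
go(c[0],c[1],205,-84.8)
```

```text
[ 453.52 -303.02]
t 20.0 tcp [479.19 224.53 204.8 ] F [ 0.18  0.89 -3.91] T [-0.01  0.03  0.01] open 52.8 jawyaw -84.61 toolx [ 0.01 -0.01 -1.  ] q6 1.81
shift [  4.2 522.8  75.2] turn 0.19 q6 after~ +/- 0.0032926054938528346
```

>>> send_rows(commands="2 30 4 0 1;4 75 11 0 1;4 120 18 0 1;4 165 25 0 1;4 210 32 0 1;4 255 38 0 1;4 300 44 0 1;4 345 50 0 1;4 390 56 0 1;4 435 62 0 1;4 475 68 0 1;4 505 73 0 1")

```text
time_s: 21.2
eef_pos: [453.1, -287.2, 203.2]
eef_rot: [2.18, 0.092, -2.16]
force: [-0.6, 0.1, -3.0]
opening: 52.8
```

Run:
```python
from h import *
c=cell(-1,-1)
go(c[0],c[1],172,-84.8)
```

```text
t 21.2 tcp [ 453.09 -287.24  203.19] F [-0.62  0.14 -3.01] T [-0.03  0.    0.03] open 52.8 jawyaw -84.69 toolx [ 0.01 -0.01 -1.  ] q6 0.79
shift [31.3 15.5  1.3] turn 0.11 q6 after~ +/- 0.0019286833303062783
```

>>> send_rows(commands="10 10 1 0 1;20 15.5 1.3 0 1;28 15.5 1.3 0 1;31 15.5 1.3 0 1;31 15.5 1.3 0 1;31 15.5 1.3 0 1")

```text
time_s: 21.8
eef_pos: [453.8, -302.2, 172.5]
eef_rot: [2.18, 0.094, -2.16]
force: [0.2, -0.3, -2.3]
opening: 52.9
```

Run:
```python
from h import *
c=cell(-1,-1)
go(c[0],c[1],155,-84.8)
p,P=grab("side","side7"); crop(p,270,400,60,220,4,"c9")
```

```text
t 21.8 tcp [ 453.83 -302.25  172.53] F [ 0.15 -0.33 -2.35] T [ 0.03  0.05 -0.03] open 52.9 jawyaw -84.62 toolx [ 0.01 -0.01 -1.  ] q6 0.77
shift [17.5  0.6  0.5] turn 0.18 q6 after~ +/- 0.003152269012816025
```

View pics/c9.png

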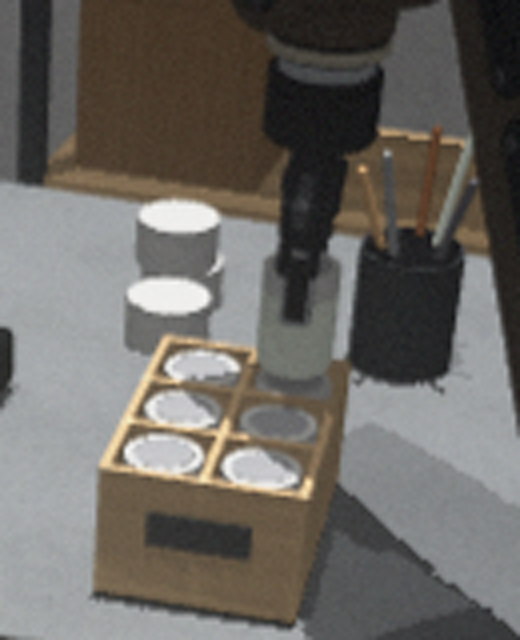

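>>> send_rows(commands="6 0.6 0.5 0 1;12 0.6 0.5 0 1;17 0.6 0.5 0 1;22 0.6 0.5 0 1;22 0.6 0.5 0 1")

```text
time_s: 22.35
eef_pos: [453.4, -303.1, 149.9]
eef_rot: [2.18, 0.094, -2.16]
force: [0.0, 0.2, -2.4]
opening: 53.0
```

>>> send_rows(commands="6 0 0 0 1;12 0 0 0 1;17 0 0 0 1;17 0 0 0 1")

```text
time_s: 22.75
eef_pos: [453.4, -303.1, 132.1]
eef_rot: [2.179, 0.095, -2.162]
force: [0.2, 0.2, -2.9]
opening: 53.0
```

>>> send_rows(commands="0 0 0 0 0.3;0 0 0 0 0.1;0 0 0 0 0;0 0 0 0 0;-20 0 0 0 0;-60 0 0 0 0;-75 0 0 0 0;-75 0 0 0 0")

```text
time_s: 23.55
eef_pos: [453.4, -303.2, 209.5]
eef_rot: [2.181, 0.091, -2.157]
force: [-0.4, 0.4, -0.2]
opening: 85.4
```

Run:
```python
from h import *
p,P=grab("side","side8"); p2,P2=grab("top","top8")
cv2.imwrite("pics/c10.png",np.hstack([cv2.resize(p[90:220,270:400],(400,400)),p2[100:350,130:480][:,:350].copy().repeat(1,0)[:250] if 0 else cv2.resize(p2[100:320,130:350],(400,400))]))
for n,u,v in[("jarA",207,178)]:
    W=P2[v-25:v+25,u-25:u+25].reshape(-1,3); s=W[abs(W[:,2]-76)<6]; print(n,len(s),(s.min(0)+s.max(0))/2)
go(616,234,205,-84.8)
```

```text
jarA 312 [616.66 234.91  76.01]
t 23.65 tcp [ 452.64 -302.56  206.95] F [ 0.39  0.03 -0.35] T [-0.05 -0.04  0.01] open 85.3 jawyaw -84.64 toolx [ 0.01 -0.01 -1.  ] q6 0.77
shift [  -0.  -519.  -212.8] turn 0.16 q6 after~ +/- 0.0027555752942584806
```

View pics/c10.png

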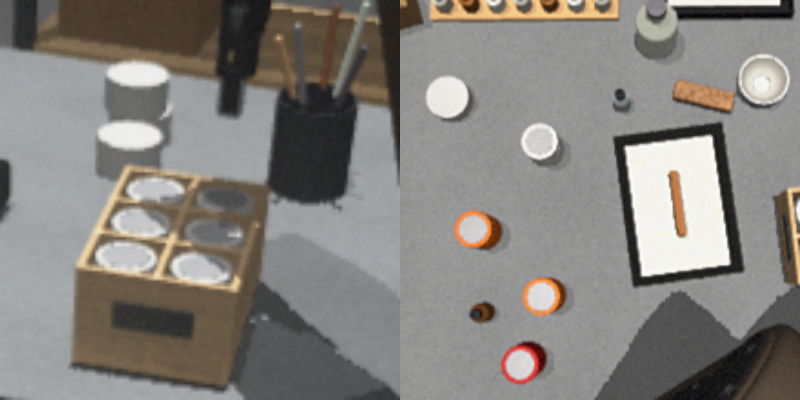

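>>> send_rows(commands="0 -30 -12 0 0;0 -75 -31 0 0;0 -120 -49 0 0;0 -165 -68 0 0;0 -210 -86 0 0;0 -255 -105 0 0;0 -300 -123 0 0;0 -345 -141 0 0;0 -390 -160 0 0;0 -435 -178 0 0;0 -480 -197 0 0;0 -510 -209 0 0")

```text
time_s: 24.85
eef_pos: [613.0, 227.7, 203.1]
eef_rot: [2.176, 0.096, -2.163]
force: [-0.5, -0.5, 0.0]
opening: 85.0
```

Run:
```python
from h import *
p2,P2=grab("top","top9"); crop(p2,120,340,120,330,2.8,"c11")
go(616,234,62,-84.8)
```

```text
t 24.9 tcp [613.66 230.84 202.94] F [-2.84  1.79 -1.55] T [0.04 0.09 0.04] open 85.2 jawyaw -84.47 toolx [ 0.01 -0.01 -1.  ] q6 1.74
shift [140.9  -3.8  -1.7] turn 0.33 q6 after~ +/- 0.00581545095261716
```

View pics/top9.png

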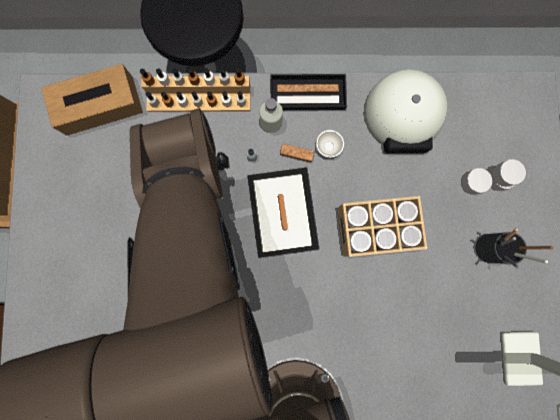

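>>> send_rows(commands="20 -3 -1.7 0 0;65 -3.8 -1.7 0 0;105 -3.8 -1.7 0 0;130 -3.8 -1.7 0 0;140 -3.8 -1.7 0 0;141 -3.8 -1.7 0 0.1;141 -3.8 -1.7 0 0.3;141 -3.8 -1.7 0 1;141 -3.8 -1.7 0 1;141 -3.8 -1.7 0 1;141 -3.8 -1.7 0 1;141 -3.8 -1.7 0 1")

```text
time_s: 26.1
eef_pos: [616.7, 234.1, 63.5]
eef_rot: [2.179, 0.099, -2.159]
force: [-0.2, -1.2, 7.3]
opening: 52.9
```

>>> send_rows(commands="-10 0 0 0 1;-40 0 0 0 1;-85 0 0 0 1;-125 0 0 0 1;-142 0 0 0 1;-142 0 0 0 1;-142 0 0 0 1")

```text
time_s: 26.8
eef_pos: [614.9, 234.7, 205.1]
eef_rot: [2.179, 0.099, -2.16]
force: [0.0, 0.5, -3.4]
opening: 52.8
```

Run:
```python
from h import *
c=cell(1,-1);print(c)
go(c[0],c[1],205,-84.8)
```

```text
[ 519.25 -297.04]
t 26.8 tcp [614.86 234.7  205.14] F [ 0.04  0.54 -3.35] T [-0.02  0.03  0.03] open 52.8 jawyaw -84.46 toolx [ 0.01 -0.01 -1.  ] q6 1.75
shift [  1.9 520.  146.5] turn 0.34 q6 after~ +/- 0.00585088789004589
```

>>> send_rows(commands="1 30 8 0 1;2 75 21 0 1;2 120 34 0 1;2 165 46 0 1;2 210 59 0 1;2 255 72 0 1;2 300 84 0 1;2 345 97 0 1;2 390 110 0 1;2 435 122 0 1;2 475 134 0 1;2 505 142 0 1")

```text
time_s: 28.0
eef_pos: [520.9, -283.8, 203.0]
eef_rot: [2.178, 0.099, -2.164]
force: [1.6, 0.7, -1.9]
opening: 52.9
```

Run:
```python
from h import *
c=cell(1,-1)
go(c[0],c[1],172,-84.8)
```

```text
t 28.0 tcp [ 520.89 -283.78  202.99] F [ 1.56  0.65 -1.94] T [-0.07  0.03 -0.01] open 52.9 jawyaw -84.54 toolx [ 0.01 -0.   -1.  ] q6 0.86
shift [31.  12.9  3.1] turn 0.26 q6 after~ +/- 0.004466872315529602
```

>>> send_rows(commands="10 10 3 0 1;20 13 3 0 1;28 13 3 0 1;31 13 3 0 1;31 13 3 0 1;31 13 3 0 1")

```text
time_s: 28.6
eef_pos: [519.7, -296.3, 172.2]
eef_rot: [2.177, 0.101, -2.163]
force: [-0.5, -0.1, -1.8]
opening: 53.4
```

Run:
```python
from h import *
c=cell(1,-1)
go(c[0],c[1],151,-84.8)
```

```text
t 28.6 tcp [ 519.73 -296.33  172.25] F [-0.47 -0.07 -1.81] T [0.   0.03 0.02] open 53.4 jawyaw -84.48 toolx [ 0.01 -0.   -1.  ] q6 0.84
shift [21.2  0.6  0.7] turn 0.32 q6 after~ +/- 0.005592620597927009
```

>>> send_rows(commands="6 0.6 0.7 0 1;12 0.6 0.7 0 1;17 0.6 0.7 0 1;22 0.6 0.7 0 1;22 0.6 0.7 0 1")

```text
time_s: 29.1
eef_pos: [519.0, -296.9, 149.4]
eef_rot: [2.177, 0.101, -2.164]
force: [-0.2, 0.0, -1.7]
opening: 53.0
```

>>> send_rows(commands="6 0 0 0 1;12 0 0 0 1;17 0 0 0 1;17 0 0 0 1")

```text
time_s: 29.5
eef_pos: [518.9, -296.9, 131.6]
eef_rot: [2.176, 0.102, -2.166]
force: [0.8, -0.1, -1.2]
opening: 52.5
```

>>> send_rows(commands="0 0 0 0 0.3;0 0 0 0 0.1;0 0 0 0 0;0 0 0 0 0;-20 0 0 0 0;-60 0 0 0 0;-75 0 0 0 0;-75 0 0 0 0")

```text
time_s: 30.3
eef_pos: [519.2, -297.2, 209.0]
eef_rot: [2.179, 0.099, -2.16]
force: [-0.5, -1.0, -0.0]
opening: 85.4
```

Run:
```python
from h import *
p,P=grab("side","side10"); p2,P2=grab("top","top10")
cv2.imwrite("pics/c12.png",np.hstack([cv2.resize(p[90:220,270:400],(400,400)),cv2.resize(p2[100:320,130:350],(400,400))]))
m=P2[...,2]; img=p2.astype(int)
W=P2[150:275,235:330].reshape(-1,3); I=img[150:275,235:330].reshape(-1,3)
bar=W[(I[:,2]-I[:,0]>40)&(W[:,2]>35)&(W[:,2]<65)]
print(len(bar),cv2.minAreaRect(bar[:,:2].astype(np.float32)))
go(531,30,205,-84.8)
```

```text
182 ((525.5529174804688, 31.477218627929688), (97.76579284667969, 13.883829116821289), 7.126679420471191)
t 30.4 tcp [ 518.34 -296.57  206.22] F [-0.2  -0.08 -0.58] T [ 0.06 -0.01 -0.  ] open 85.3 jawyaw -84.48 toolx [ 0. -0. -1.] q6 0.84
shift [   0.6 -323.8  -44. ] turn 0.32 q6 after~ +/- 0.0055599446462531775
```

View pics/c12.png

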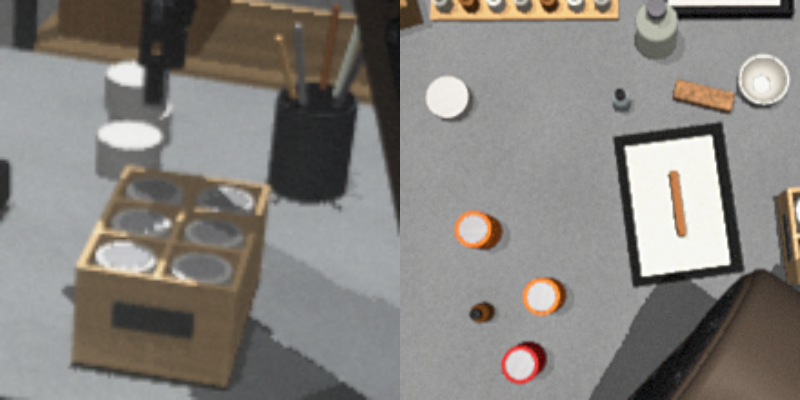

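Run:
```python
from h import *
p=cv2.imread("pics/top10.png");crop(p,240,325,160,262,7,"c13")
p=cv2.imread("pics/side10.png");crop(p,215,335,205,280,6,"c14")
```

```text
(no output)
```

View pics/c13.png

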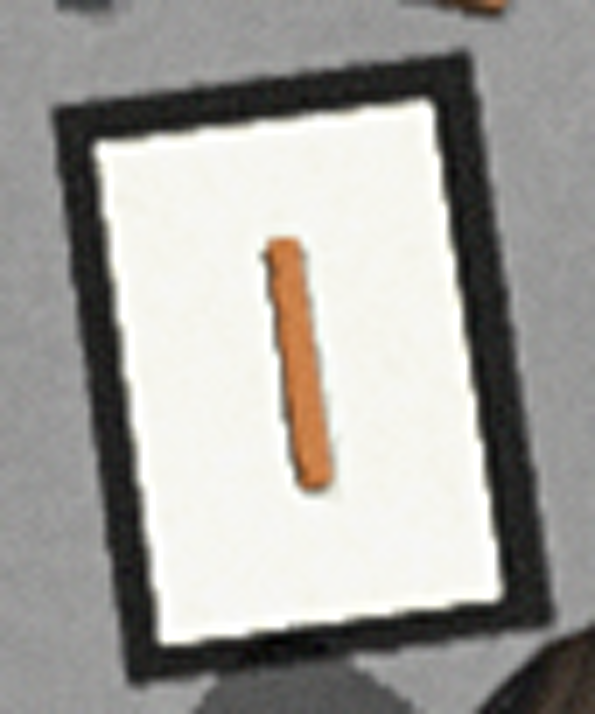

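View pics/c14.png

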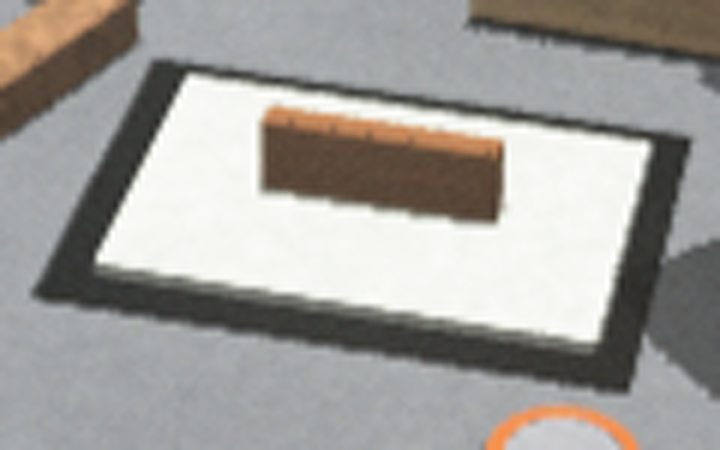

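Run:
```python
from h import *
def an(n,cs,s,ox,oy,z):
    C=np.array([ray(n,(x+.5)/s-.5+ox,(y+.5)/s-.5+oy,z)[:2] for x,y in cs]); print(n,C.mean(0))
    for k in range(4):
        e=C[k]-C[(k+1)%4]; print("   ",np.linalg.norm(e),np.degrees(np.arctan2(e[1],e[0])))
an("top",[(95,143),(434,98),(501,600),(160,643)],7,240,160,11)
an("side",[(190,73),(652,143),(602,346),(95,266)],6,215,205,11)
an("top",[(55,107),(468,53),(552,622),(132,683)],7,240,160,3)
```

```text
top [527.07  31.74]
    139.7944064842591 97.05077790211239
    205.95862969483227 6.342645146169293
    137.5359773814221 -83.62523761773288
    204.32038042493627 -173.02701851672984
side [525.21  29.54]
    203.1637875047353 6.645310981366644
    140.31927001337155 -82.1227995824272
    204.26595966960602 -172.7892279088227
    142.31575132571166 97.42012344238347
top [530.12  29.79]
    171.79720493619385 96.96171428526986
    235.78484238850055 7.031678765270919
    170.85396010341037 -82.57596861859467
    237.16648917366246 -172.739510345615
```

Run:
```python
from h import *
go(526.8,29.5,205,-82.9)
```

```text
t 30.4 tcp [ 518.34 -296.57  206.22] F [-0.2  -0.08 -0.58] T [ 0.06 -0.01 -0.  ] open 85.3 jawyaw -84.48 toolx [ 0. -0. -1.] q6 0.84
shift [   0.6 -323.7  -39.8] turn -1.58 q6 after~ +/- -0.027601311141638933
```

>>> send_rows(commands="0 -30 -4 0 0;0 -75 -9 0 0;0 -125 -15 0 0;0 -175 -22 0 0;0 -225 -28 0 0;0 -275 -34 -1.6 0.3;0 -310 -39 -1.6 0.3;0 -324 -40 -1.6 0.3;0 -324 -40 -1.6 0.3;0 -324 -40 -1.6 0.3")

```text
time_s: 31.4
eef_pos: [526.9, 29.1, 204.9]
eef_rot: [2.16, 0.132, -2.152]
force: [0.4, -0.2, 0.5]
opening: 59.8
```

Run:
```python
from h import *
go(526.8,29.5,43,-82.9)
p,P=grab("side","side11"); cv2.imwrite("pics/c15.png",cv2.resize(p[90:300,190:420],None,fx=2.5,fy=2.5))
```

```text
t 31.4 tcp [526.87  29.12 204.89] F [ 0.39 -0.25  0.52] T [-0.01 -0.02 -0.07] open 59.8 jawyaw -82.87 toolx [ 0. -0. -1.] q6 1.38
shift [161.9  -0.8   0.6] turn 0.03 q6 after~ +/- 0.0004769388553033757
```

View pics/c15.png

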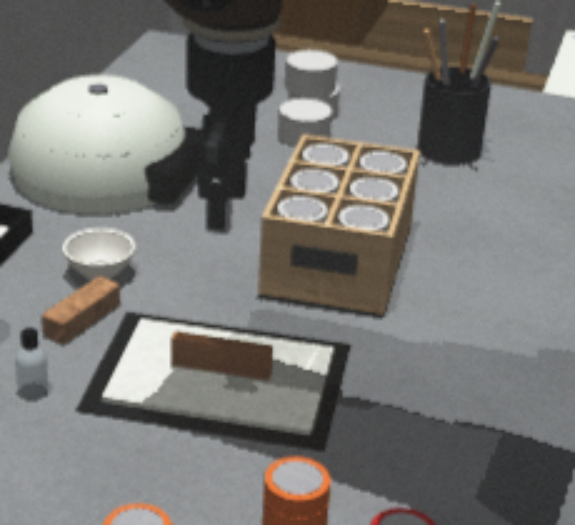

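Lid is where left; all six discs level. Grasp the bar.

>>> send_rows(commands="40 -0.4 0.6 0 0.4;85 -0.4 0.6 0 0.4;125 -0.4 0.6 0 0.4;150 -0.4 0.6 0 0.4;160 -0.4 0.6 0 0.4;162 -0.4 0.6 0 0.4;162 -0.4 0.6 0 0.6;162 -0.4 0.6 0 0.8;162 -0.4 0.6 0 1;162 -0.4 0.6 0 1;162 -0.4 0.6 0 1;162 -0.4 0.6 0 1", force=60)

```text
time_s: 32.65
eef_pos: [527.6, 28.5, 44.5]
eef_rot: [2.163, 0.13, -2.149]
force: [-0.1, -1.3, 6.6]
opening: 13.0
```

Run:
```python
from h import *
state()
```

```text
t 32.65 tcp [527.63  28.52  44.51] F [-0.13 -1.35  6.61] T [-0.1   0.14 -0.04] open 13.0 jawyaw -82.92 toolx [ 0.01 -0.   -1.  ] q6 1.38
```

>>> send_rows(commands="-5 0 0 0 1;-20 0 0 0 1;-50 0 0 0 1;-90 0 0 0 1;-130 0 0 0 1;-155 0 0 0 1;-165 0 0 0 1;-165 0 0 0 1;-165 0 0 0 1")

```text
time_s: 33.55
eef_pos: [525.9, 29.0, 208.5]
eef_rot: [2.162, 0.13, -2.151]
force: [-0.5, 0.8, -4.8]
opening: 12.8
```

Run:
```python
from h import *
go(480.4,-234.3,205,5.2)
```

```text
t 33.55 tcp [525.94  28.99 208.48] F [-0.46  0.77 -4.8 ] T [ 0.06  0.05 -0.01] open 12.8 jawyaw -82.92 toolx [ 0.01 -0.   -1.  ] q6 1.38
shift [  3.9 255.7  77.6] turn -88.12 q6 after~ +/- -1.5380621488192212
```

>>> send_rows(commands="4 20 5 -8 1;4 55 15 -18 1;4 90 26 -30 1;4 125 37 -42 1;4 160 48 -54 1;4 195 59 -66 1;4 225 68 -77 1;4 245 75 -85 1;4 255 77.5 -88 1;4 255.7 77.5 -88.1 1;4 255.7 77.5 -88.1 1;4 255.7 77.5 -88.1 1")

```text
time_s: 34.75
eef_pos: [480.0, -234.2, 203.1]
eef_rot: [1.143, 1.248, -1.141]
force: [0.3, 0.3, -3.6]
opening: 13.3
```

Run:
```python
from h import *
go(480.4,-233.6,147,5.2)
```

```text
t 34.75 tcp [ 480.03 -234.2   203.1 ] F [ 0.3   0.35 -3.57] T [-0.03 -0.01 -0.04] open 13.3 jawyaw 5.2 toolx [ 0. -0. -1.] q6 -0.67
shift [56.1  0.3 -0.6] turn -0.0 q6 after~ +/- -7.647398964728891e-05
```

>>> send_rows(commands="15 0.3 -0.6 0 1;35 0.3 -0.6 0 1;50 0.3 -0.6 0 1;55 0.3 -0.6 0 1;56 0.3 -0.6 0 1;56 0.3 -0.6 0 1;56 0.3 -0.6 0 1")

```text
time_s: 35.45
eef_pos: [480.7, -233.7, 147.7]
eef_rot: [1.143, 1.247, -1.141]
force: [0.7, -0.9, -3.8]
opening: 12.8
```

Run:
```python
from h import *
go(480.4,-233.6,141,5.2)
p,P=grab("side","side12"); crop(p,280,380,110,220,7,"c16")
p,P=grab("top","top12"); crop(p,325,445,180,270,6,"c17")
```

```text
t 35.45 tcp [ 480.67 -233.74  147.69] F [ 0.67 -0.9  -3.76] T [-0.01  0.01 -0.06] open 12.8 jawyaw 5.18 toolx [ 0. -0. -1.] q6 -0.67
shift [ 6.7 -0.3 -0.2] turn -0.02 q6 after~ +/- -0.0004214747552023677
```

View pics/c16.png

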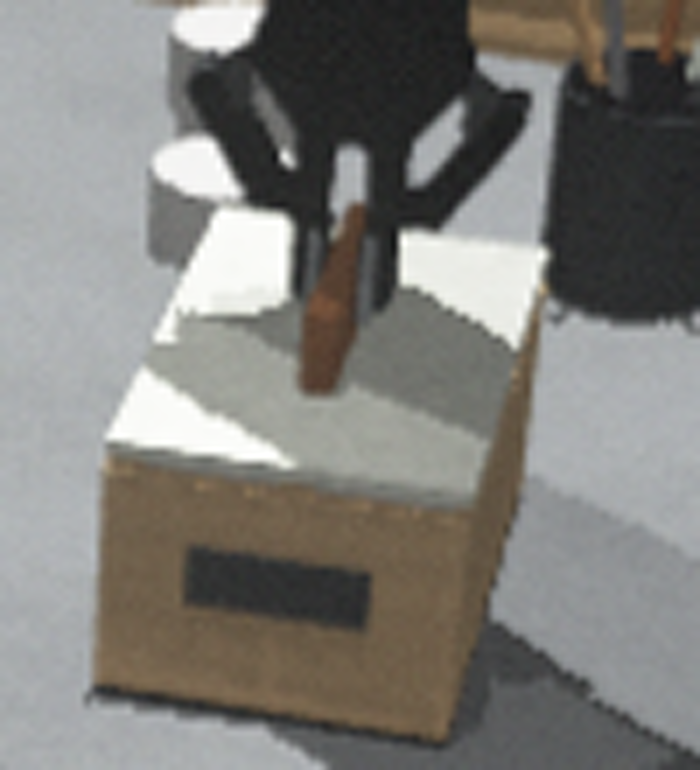

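View pics/c17.png

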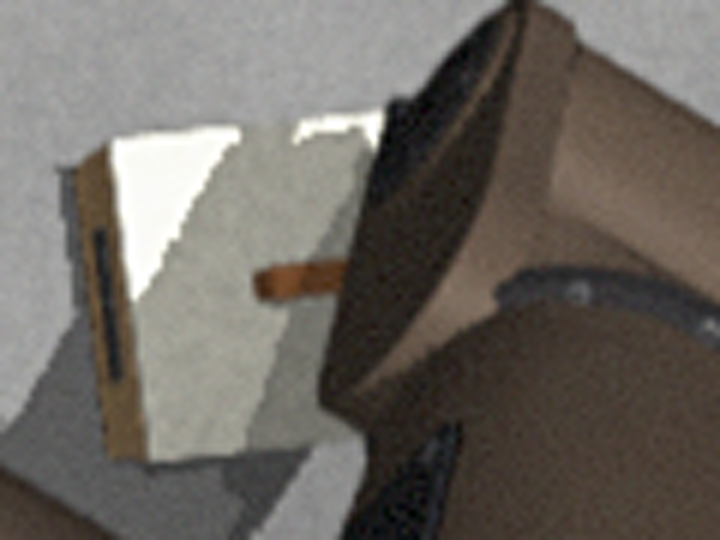

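>>> send_rows(commands="2 -0.2 -0.2 0 1;4 -0.2 -0.2 0 1;6 -0.2 -0.2 0 1;6.5 -0.2 -0.2 0 1;6.5 -0.2 -0.2 0 1")

```text
time_s: 36.05
eef_pos: [480.4, -233.6, 141.5]
eef_rot: [1.143, 1.247, -1.141]
force: [-1.1, 0.0, 3.4]
opening: 12.8
```

Contact made; release gently and withdraw straight up.

>>> send_rows(commands="0 0 0 0 0.9;0 0 0 0 0.75;0 0 0 0 0.5;0 0 0 0 0.4;0 0 0 0 0.4;-15 0 0 0 0.4;-45 0 0 0 0.3;-90 0 0 0 0;-110 0 0 0 0")

```text
time_s: 36.95
eef_pos: [480.7, -233.8, 254.8]
eef_rot: [1.143, 1.243, -1.139]
force: [-0.5, 0.0, 0.1]
opening: 84.9
```

>>> send_rows(commands="-20 30 60 0 0;-20 60 100 0 0;-20 100 150 0 0;-20 140 180 0 0;-20 170 200 0 0;-20 170 220 0 0;-20 170 220 0 0;-20 170 220 0 0")

```text
time_s: 37.75
eef_pos: [669.6, -437.7, 275.4]
eef_rot: [1.143, 1.245, -1.14]
force: [-0.2, -0.3, -0.4]
opening: 85.6
```

Run:
```python
from h import *
state()
p,P=grab("side","side13"); crop(p,280,380,110,220,7,"c18")
p,P=grab("top","top13"); crop(p,325,445,180,270,6,"c19")
```

```text
t 37.75 tcp [ 669.56 -437.69  275.37] F [-0.19 -0.27 -0.39] T [ 0.    0.01 -0.03] open 85.6 jawyaw 5.15 toolx [ 0.01 -0.   -1.  ] q6 -0.75
```

View pics/c18.png

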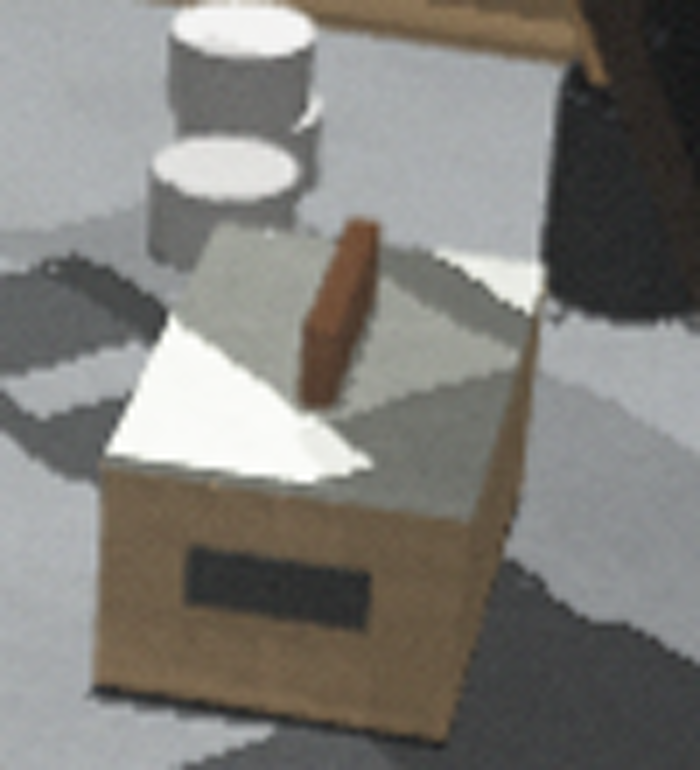

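View pics/c19.png

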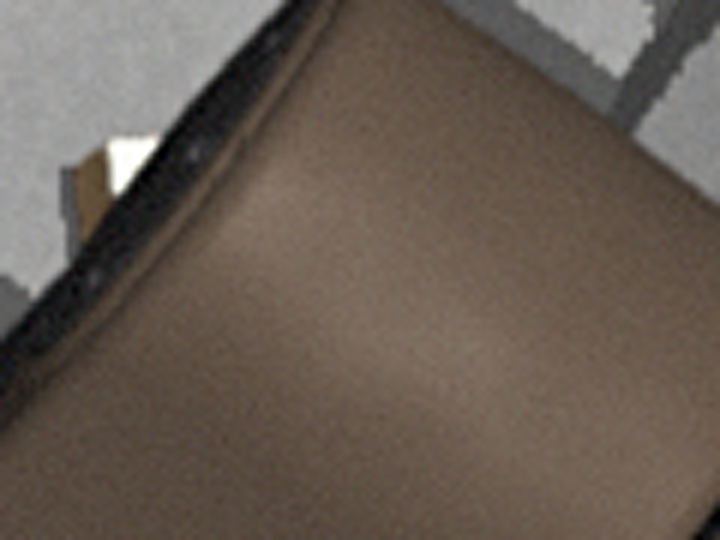

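>>> send_rows(commands="0 -10 -40 0 0;0 -30 -90 0 0;0 -50 -140 0 0;0 -70 -190 0 0;0 -85 -240 0 0;0 -100 -290 0 0;0 -110 -340 0 0;0 -110 -390 0 0;0 -110 -440 0 0;0 -110 -490 0 0;0 -110 -540 0 0;0 -110 -590 0 0")

```text
time_s: 39.05
eef_pos: [506.3, 126.5, 275.2]
eef_rot: [1.143, 1.242, -1.138]
force: [0.5, -0.5, -0.7]
opening: 85.3
```

Run:
```python
from h import *
state()
p,P=grab("side","side14"); crop(p,280,380,110,220,7,"c20")
p,P=grab("top","top14"); crop(p,325,445,180,270,6,"c21")
W=P[165:275,325:445].reshape(-1,3);I=p[165:275,325:445].reshape(-1,3).astype(int)
lid=W[(W[:,2]>100)&(W[:,2]<118)&(I.min(1)>100)&(I.max(1)-I.min(1)<30)]; print("lid",cv2.minAreaRect(lid[:,:2].astype(np.float32)),np.median(lid[:,2]))
A=np.c_[lid[:,:2]-lid[:,:2].mean(0),np.ones(len(lid))];print(np.linalg.lstsq(A,lid[:,2],rcond=None)[0])
```

```text
t 39.05 tcp [506.25 126.51 275.15] F [ 0.54 -0.55 -0.7 ] T [-0.03 -0.01  0.  ] open 85.3 jawyaw 5.22 toolx [ 0.01 -0.   -1.  ] q6 0.03
lid ((478.7680969238281, -231.35720825195312), (138.31980895996094, 205.4391326904297), 5.118628025054932) 107.91441006491152
[ -0.     0.   107.92]
```

View pics/c20.png

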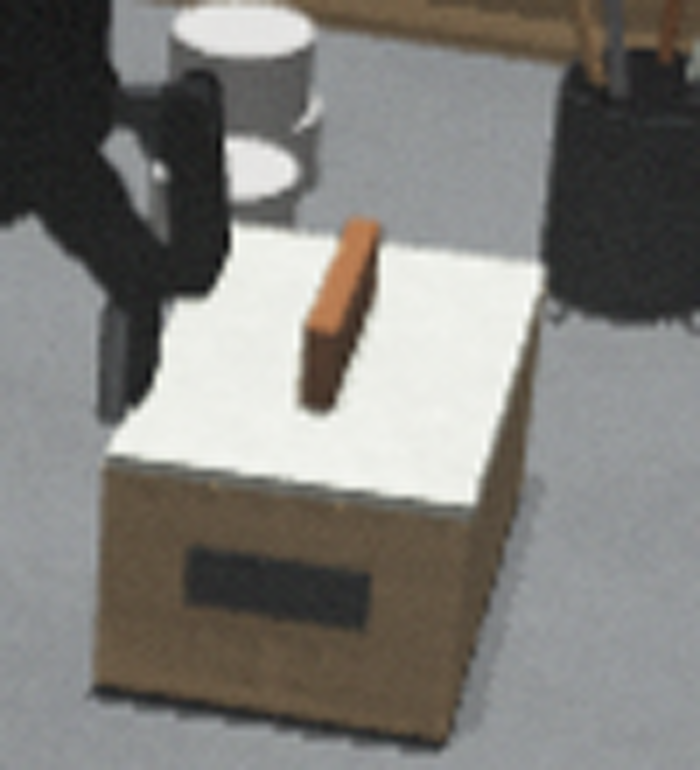

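View pics/c21.png

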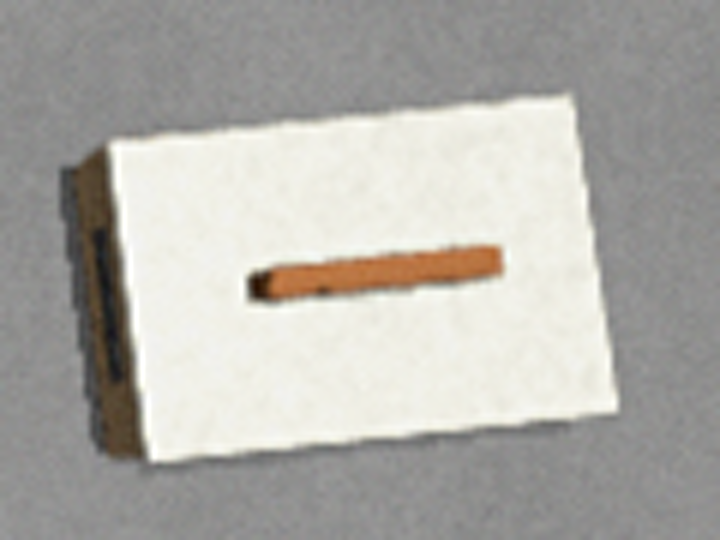

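Run:
```python
from h import *
def an(n,cs,s,ox,oy,z):
    C=np.array([ray(n,(x+.5)/s-.5+ox,(y+.5)/s-.5+oy,z)[:2] for x,y in cs]); print(n,C.mean(0))
    for k in range(4):
        e=C[k]-C[(k+1)%4]; print("   ",np.linalg.norm(e),np.degrees(np.arctan2(e[1],e[0])))
an("top",[(108,145),(573,95),(618,412),(148,462)],6,325,180,108)
# subpixel line fits: crate rim (top3/top10?) vs lid
def outline(pf,z0,z1,cond):
    pass
a=cv2.imread("pics/top14.png");crop(a,338,362,196,262,12,"z1");crop(a,405,435,190,256,12,"z2")
b=cv2.imread("pics/top9.png")
f=lambda im,x0,x1,y0,y1:cv2.resize(im[y0:y1,x0:x1],None,fx=7,fy=7,interpolation=cv2.INTER_CUBIC)
cv2.imwrite("pics/z3.png",np.hstack([f(a,335,390,188,265),f(b,335,390,188,265)]))
cv2.imwrite("pics/z4.png",np.hstack([f(a,385,440,188,265),f(b,385,440,188,265)]))
s=cv2.imread("pics/side14.png");s0=cv2.imread("pics/side11.png")
cv2.imwrite("pics/z5.png",np.hstack([f(s,290,350,165,190),]))
cv2.imwrite("pics/z5.png",np.vstack([cv2.resize(x[165:190,290:352],None,fx=12,fy=12,interpolation=cv2.INTER_CUBIC) for x in(s,s0)]))
```

```text
top [ 479.06 -231.22]
    204.18942953869023 95.476326846777
    137.59369635259918 4.871897122558449
    203.13355458210344 -84.78649983821293
    136.65479752516103 -174.68864780382293
```

View pics/z3.png

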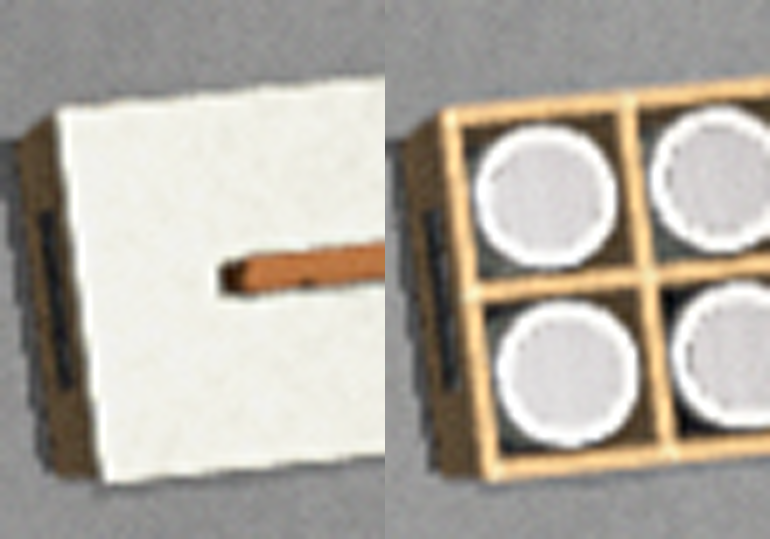

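View pics/z5.png

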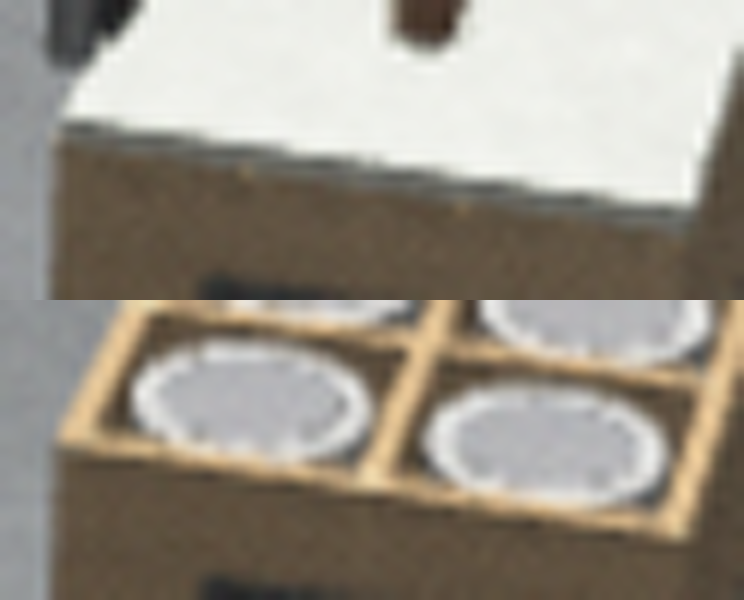

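View pics/z4.png

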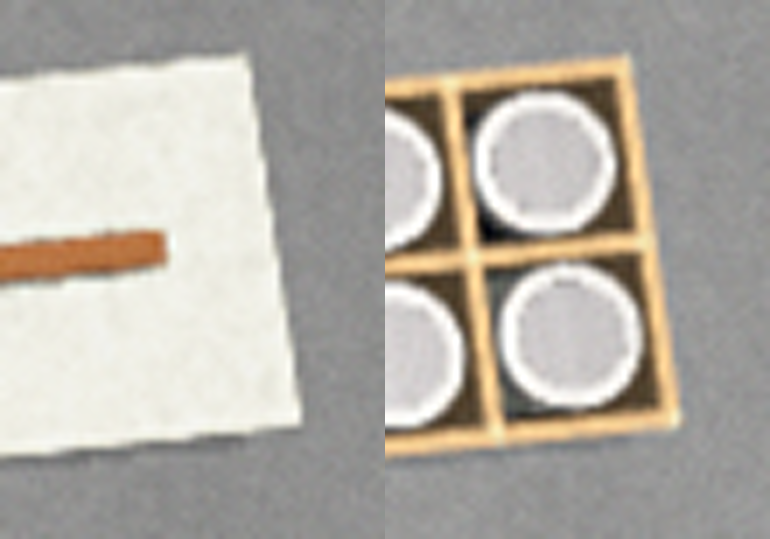

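View pics/top14.png

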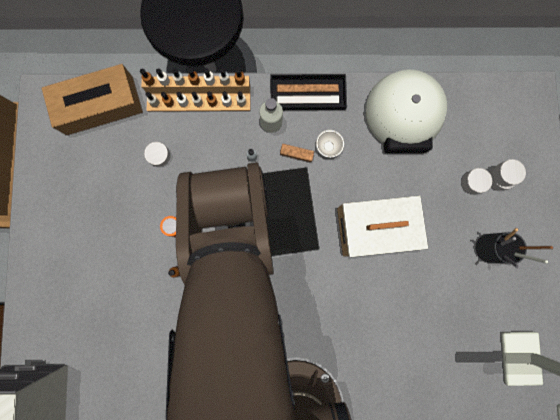

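Run:
```python
from h import *
state(); print(manip.close_job())
```

```text
t 39.15 tcp [505.81 129.27 275.06] F [ 0.57 -0.11  0.42] T [-0.02 -0.03 -0.02] open 85.3 jawyaw 5.52 toolx [ 0.01 -0.   -1.  ] q6 0.03
the job is handed in; nothing more can be done
None
```

I finished the job and handed it in at 39 s of the 210 s allowed. I laid the lid on the mat and pressed four of the six cells. Two were hard and two gave way, both on the −y end. The other two I left untested, since only two gel jars stand on the desk. I let one jar sink into each empty cell, then put the lid back on the crate.

Last checks:
- **Jars:** with the lid still off, both cameras showed all six discs level, so both jars were fully home.
- **Lid height:** it lies flat, with its top at 107.9 mm against an expected 108 mm.
- **Lid edges:** turned the same way as the crate to within about 0.3°. The cameras disagree slightly: the top view puts the lid about 1 mm towards +y, while the side view shows it level with the rim or a hair the other way. I took this as flush and did not nudge it.
- **Other things:** I did not touch them, and the pictures show nothing out of place. In the last top picture the arm hides some of the jars on the +y side.
- **Forces:** the highest reading was about 39 N, with the fingertips pressed on the first hard disc. It was close to the 40 N limit set for the arm and gripper body. I saw no knock to the jars or the lid.

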